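# Gauge a clamp block and hold it against the sprung stop for fastening

### The job

Of the two aluminium clamp blocks, take the one whose bore fits the gauge pin, slide it all the way down the pin to its foot to prove the fit, and lift it off again. Then be a third hand for the colleague who will drive a screw in from behind the spring-loaded stop plate: hold the block up level in the gripper with one end flat and square against the plate's front, the screw hole in that end centred in the plate's window, and press straight in with a steady 10 newtons or so (at least 6, at most 15). Finish while still holding and pressing - do not put it down or let go - and leave the tools and containers around undisturbed.

Things in the scene. Friction and masses are not known exactly. Their poses are not given: they have to be found in the camera images.
- block_a: the good clamp block: plain aluminium, 70 mm long (x), 36 mm wide (y), 30 mm high (z), a 22 mm bore straight down through its middle (it fits the gauge pin), a small dark screw hole in the centre of each 36 x 30 mm end face; both ends are alike. Starts flat on the bench, bore upright; 0.12 to 0.26 kg. Origin: centre of its underside
- block_a_mid (a point): the good block's centre: on the bore's axis, 15 mm above its underside, 35 mm from either end; axes as the block's
- block_b: the second clamp block, the same outside and in material, but its bore is only 14 mm: it does not go onto the gauge pin. Either block may lie in either of two places. Origin: centre of its underside
- gauge_seat (a point): gauge pin: plain steel, 20 mm diameter, upright on a round dark steel foot 60 mm across and 10 mm high, fixed to the bench. This point is on the pin's axis at the foot's top, where the underside of a block fully down comes to rest. The pin's tip is 46 mm above it; the top 8 mm taper to 16 mm diameter. z is up
- stop_window (a point): spring-loaded stop plate, aluminium, upright, 90 mm wide (y), 66 mm high (z), 8 mm thick, with a 20 mm square window in its middle. This point: window centre on the front face (towards the robot), 50 mm above the bench; it moves with the plate. x points away from the robot, square into the plate: the way to push. z is up
- stop_base: fixed base of the stop, behind the plate: dark slab 100 x 100 mm, 12 mm high, with two grey posts up to 72 mm above the bench; the plate's top edge is at 83 mm. In front of the plate and below the held block the bench is bare. Origin: on the bench under the front face of the unpushed plate; x is the way to push
- stop (a joint): how far the stop plate has been pushed back, in m: 0 is fully forward (nothing pressing), 0.025 is its hard end. Its spring takes 1 N per mm with no preload, so 0.010 means a push of 10 N
- oil_bottle: white plastic oil bottle, 48 mm across, 130 mm tall; origin at the centre of its underside; leave alone
- screwdriver: screwdriver lying on the bench; origin on its underside near its middle; leave alone
- wrench: open-ended wrench lying flat on the bench; origin on its underside near its middle; leave alone
- tape_roll: roll of packing tape, 70 mm across, 24 mm high, lying flat; origin at the centre of its underside; leave alone
- nut_cup: grey plastic cup, 70 mm across the rim, 50 mm tall; origin at the centre of its underside; leave alone
There are look-alikes about, which are no part of the job. What is shaped like the block_a but blue or purple is not meant.

How it is judged (in metres and radians):
On the way, in this order (a step that is already met when the one before it is completed fails the run):
1. the good block is fully down on the gauge pin, its underside on the foot (horizontal distance between block_a_mid and gauge_seat below 0.004 m and z of block_a_mid in the frame of gauge_seat between 0.011 and 0.0185 m and angle between block_a_mid's own z axis and vertical below 0.07 rad), for 0.1 s.
2. the good block is off the pin again, clear of its tip ((z of block_a_mid in the frame of gauge_seat above 0.061 m or horizontal distance between block_a_mid and gauge_seat above 0.06 m)), for 0.05 s.
3. the good block is held by the gripper against the stop plate, centred, square and pressed with 6 to 15 N (contact force between block_a and stop between 6 and 15 N and y of block_a_mid in the frame of stop_window between -0.006 and 0.006 m and z of block_a_mid in the frame of stop_window between -0.006 and 0.006 m and angle between the x axis of block_a_mid and the x axis of stop_window, either way round below 0.09 rad and angle between block_a_mid's own z axis and vertical below 0.09 rad and contact force between the fingers and block_a above 2 N and contact force between block_a and block_b below 0.2 N and linear speed of block_a below 0.01 m/s and velocity of joint stop between -0.01 and 0.01 m/s), for 0.5 s.
At the end, for the whole second after the job is handed in: The good block is still in the gripper, level within about 5 degrees, one end flat against the stop plate (square within about 5 degrees), its centre within 6 mm sideways and 6 mm in height of the window's centre, pressed with a steady 6 to 15 N, at rest, not propped on the other block (all of step 3); the arm keeps its last pose, push and grip.
It fails at once if a bystander (bottle, screwdriver, wrench, tape roll, cup) is moved by more than 30 mm (distance of any of oil_bottle, screwdriver, wrench, tape_roll, nut_cup from where it was at the start of the episode above 0.03 m).
It also fails if it takes over 48 s, if anything falls off the work surface, if the arm or the gripper's body presses on something with over 40 N, if the wrist force passes 120 N, or if a joint passes its speed limit or range.

### The arm

A 7-joint arm with a two-finger parallel gripper is mounted at the origin on the work surface. World frame = base frame: x ahead of the robot, y to its left, z up, the work surface at z = 0. Lengths are in mm, angles in rad, forces in N, time in s.
With the tool pointing down it reaches from about 400 to 850 mm from the base axis. Payload 4.5 kg.
Tool frame: the origin (TCP) lies midway between the tips of the shut fingers; the grasp point (between the pads) lies 19 mm behind it (arm.grip_point_offset is the distance from the TCP to the grasp point, in mm); z points along the fingers, y is the line along which they close (so a half turn about z gives the same grasp; the last joint's range is limited). The gripper opens to 85 mm and grips with 20 to 120 N. Pads are 22 mm wide; open, the fingers measure 114 mm over their backs; the gripper's body (76 mm by 85 mm) begins 54 mm behind the grasp point. The pads swing forward as they close: fully open they stand 13 mm farther back than shut.
Start: joints at [1.315, 0.689, -0.195, 1.565, 0.157, 0.902, -0.215], TCP at [178.629, -598.954, 231.317] pointing down, gripper open.
Joint ranges: [-3.01, 3.01], [-0.46, 2.08], [-1.47, 1.51], [0.13, 2.56], [-1, 4.14], [0.04, 2.09], [-2.66, 2.66]. Speed limits (rad/s): [2.57, 2.57, 3.14, 3.14, 3.14, 3.14, 3.14].

### API

Orientations are given as a unit quaternion [x, y, z, w].
In Python, from station import arm gives the robot as it stands. The module is installed in compiled form; this text tells all that it offers.
- The arm moves only by the tool arm_command, never from a script. Its argument "increments" is a list of rows, each a list of 5 numbers: the closure, from -1 (fully open) to 1 (shut), then the shift along the tool's x, y, z in m, then the turn about the tool's z in degrees. A call has 1 to 5 rows; each row shifts and turns the commanded pose from where the row before left it, along the tool's axes as they then stand; what a row does not reach is not made up. A row lasts 1/12 s, in which the tool goes at most 41.7 mm and 7.16 degrees, less where a joint would pass 70% of its speed; a pose out of reach is approached as far as the arm can. A call is refused whole if a number of a shift passes 0.0417 or a number of a turn 7.16, either way. A call with a gripper value outside its range is refused whole. The fingers move at their own pace and stop on an object; "squeeze" is the grip in N (left out, the last holds). Time passes only in rows, so rows that do not move let the fingers close. It gives the time, the measured TCP pose, the force, the opening and the grip force at its end, in the units of the state.
- arm.state(): the state, without advancing time (a new reading comes with each control period).
- arm.read_camera(name): name is "scene" or "top"; returns a dict with "frame" (384x512x3 uint8, red, green, blue), "camera_matrix" (3x3 intrinsics, pixels), "cam_to_world" (4x4, takes a point from camera to world coordinates). Camera axes: x right, y up, looking along -z (the intrinsics and any distortion apply to the point x, -y, -z); pixel columns grow to the right and rows downward; lengths in mm; the calibration is good to about 2 mm. A picture is of the moment at which its call begins. There is no depth.
- arm.close_job(): hands the job in; it is judged then, once.
The state is a dict: "time_s": time; "joint_pos": joint angles; "joint_vel": joint speeds; "tau": joint torques, N m; "eef_pos": TCP position; "eef_rot": TCP orientation; "force": force on the tool from outside, world axes, zero at the start; "ft_torque": the same for the moment, N m; "opening": finger opening in mm; "finger_force": force on a finger pad.
Only numpy, scipy, OpenCV 4.12 (cv2) and the standard library are available. Lean on these libraries where they do the work, as an engineer would, in place of code of your own. Each camera call takes 0.05 s, during which the arm holds its last target. There are 200 camera calls.

## Working session

There is one attempt and no reset: what is moved stays moved. The work goes in short steps, Python scripts to look and compute and a tool call to move; the robot and the scene stay as the last step left them, time stands still between calls to the robot, and variables do not carry over. Pictures are saved under pics/ and viewed, at most 10 in all, crops included, and the job is handed in when it is done.

Besides the shell and the picture viewer there is one more tool, called after "Call:" by a JSON object that holds its "op" and its "data", one argument or row to a line. arm_command: Moves the arm, as the interface text tells. Its arguments: {"type":"object","properties":{"increments":{"type":"array","items":{"type":"array","items":{"type":"number"}}},"squeeze":{"type":"number"}},"required":["increments"]}

```bash
mkdir -p pics; cat > h.py <<'E'
import numpy as np, cv2, json
from station import arm
def cam(n):
    c=arm.read_camera(n); return c["frame"],np.array(c["camera_matrix"]),np.array(c["cam_to_world"])
def ray(K,T,u,v):
    d=np.linalg.inv(K)@[u,v,1.]; d=np.array([d[0],-d[1],-d[2]]); return T[:3,3],T[:3,:3]@d
def onplane(K,T,u,v,z):
    o,d=ray(K,T,u,v); return o+d*(z-o[2])/d[2]
def proj(K,T,p):
    q=T[:3,:3].T@(np.array(p,float)-T[:3,3]); q=K@[q[0],-q[1],-q[2]]; return q[:2]/q[2]
E
python3 - <<'E'
from h import *
for n in("top","scene"):
    f,K,T=cam(n); np.savez(f"{n}0.npz",f=f,K=K,T=T); cv2.imwrite(f"pics/{n}0.png",cv2.resize(f[:,:,::-1],(800,600),interpolation=cv2.INTER_CUBIC))
    print(K.tolist(),T.round(3).tolist())
print({k:(np.round(v,3).tolist()) for k,v in arm.state().items()})
E
```

```text
[[365.25004064821485, 0.0, 254.38528256400636], [0.0, 365.25004064821485, 194.9546738339556], [0.0, 0.0, 1.0]] [[0.023, 0.989, -0.143, 420.279], [-0.999, 0.026, 0.018, -19.728], [0.022, 0.143, 0.99, 1074.195], [0.0, 0.0, 0.0, 1.0]]
[[433.05535444167754, 0.0, 261.2313912678706], [0.0, 433.05535444167754, 189.89320351395273], [0.0, 0.0, 1.0]] [[-0.629, -0.414, 0.658, 1452.279], [0.778, -0.344, 0.527, 685.131], [0.009, 0.843, 0.538, 780.69], [0.0, 0.0, 0.0, 1.0]]
{'time_s': 0.1, 'joint_pos': [1.315, 0.69, -0.195, 1.566, 0.157, 0.903, -0.215], 'joint_vel': [-0.001, -0.002, -0.002, -0.002, -0.002, 0.0, 0.0], 'tau': [-0.005, -54.061, -1.272, -15.899, 0.009, 0.004, -0.0], 'eef_pos': [178.389, -598.399, 230.557], 'eef_rot': [0.99, 0.144, -0.0, -0.001], 'force': [-0.622, -0.166, -0.537], 'ft_torque': [0.005, 0.038, 0.006], 'finger_force': 0.0, 'opening': 85.502}
```

View pics/top0.png

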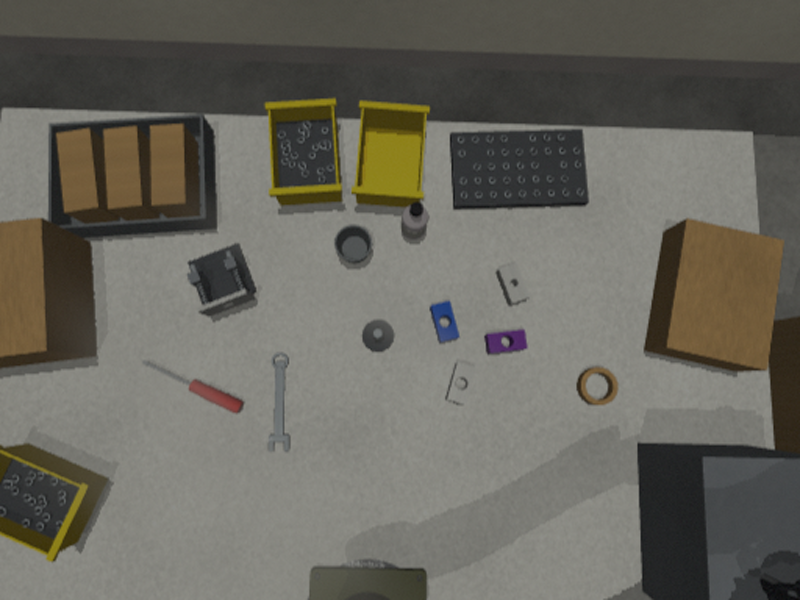

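View pics/scene0.png

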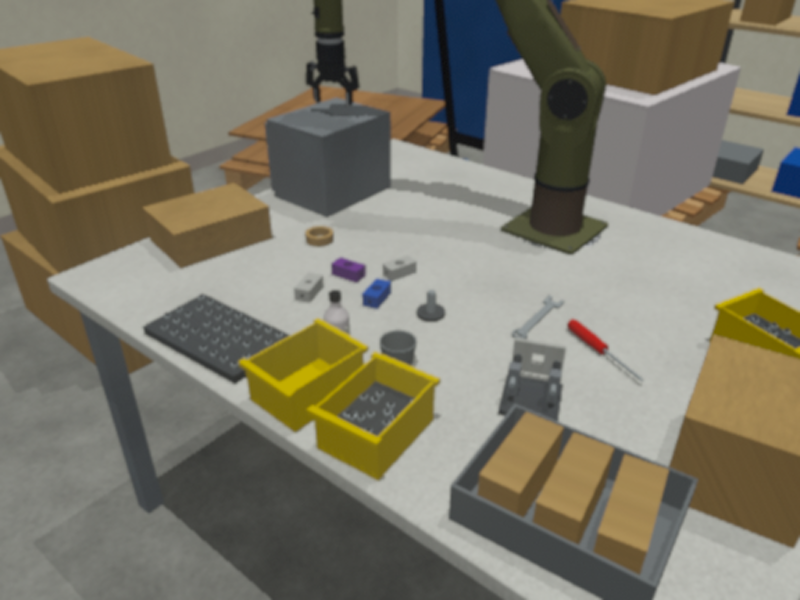

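The top view shows two bare aluminium blocks, at (513,283) and (460,383). The blue one at (445,322) and the purple one at (506,342) are look-alikes. The pin is at (377,335), and the stop is at (222,280) with its plate along the lower edge. I'll enlarge to compare the bores.

```bash
python3 - <<'E'
from h import *
d=np.load("top0.npz"); f=d["f"]
a=cv2.resize(f[160:270,275:345,::-1],None,fx=5,fy=5,interpolation=cv2.INTER_CUBIC)
b=cv2.resize(f[150:260,115:195,::-1],None,fx=5,fy=5,interpolation=cv2.INTER_CUBIC)
cv2.imwrite("pics/crop1.png",np.hstack([a,b]))
E
```

```text
(no output)
```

View pics/crop1.png

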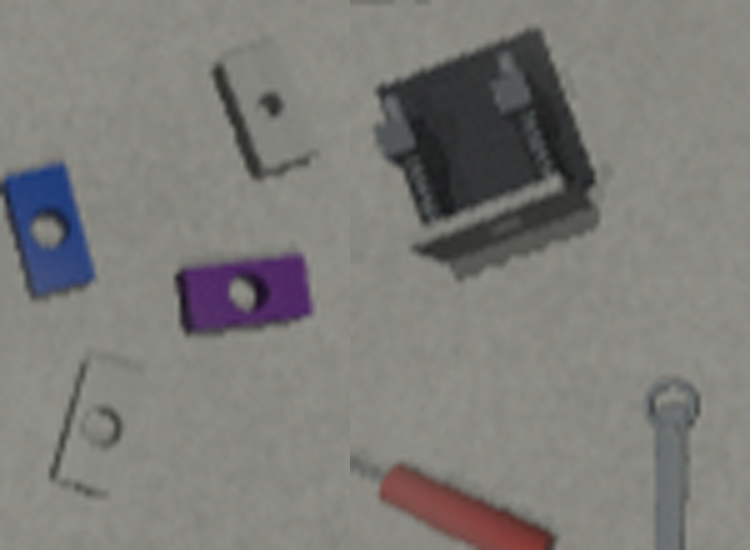

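The lower block (crop 102,428; raw top ≈ (295,246)) has a bore about 8 px wide, which matches 22 mm at 0.35 px/mm. The upper block at raw (329,181) has about 5 px, which matches 14 mm. So block_a is the lower one. The blue and purple ones are ruled out by colour.

```bash
cat >> h.py <<'E'
def tile(f,u,v,s=6.5,w=266,h=300):
    M=np.array([[s,0,w/2-s*u],[0,s,h/2-s*v]]); t=cv2.warpAffine(f[:,:,::-1].copy(),M,(w,h),flags=cv2.INTER_CUBIC)
    t=cv2.normalize(t,None,0,255,cv2.NORM_MINMAX); t[:,-1]=(0,0,255); return t
E
python3 - <<'E'
from h import *
a=np.load("top0.npz"); b=np.load("scene0.npz")
A=[tile(a["f"],295,246),tile(a["f"],241,214),tile(a["f"],142,180)]
B=[tile(b["f"],256,171),tile(b["f"],276,195),tile(b["f"],344,240,5)]
cv2.imwrite("pics/t1.png",np.vstack([np.hstack(A),np.hstack(B)]))
E
```

```text
(no output)
```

View pics/t1.png

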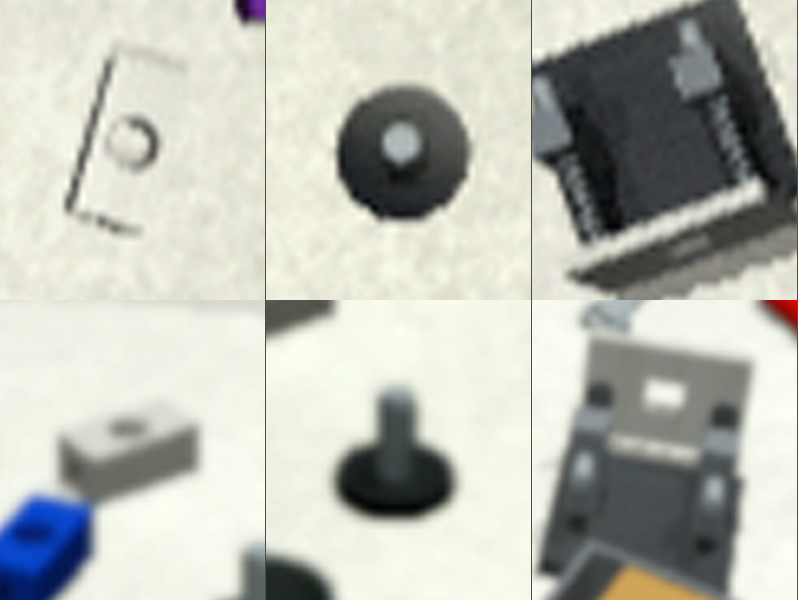

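Tile readings:
- **block_a:** bore rim at top (133,143) and scene (128,128). Its left long edge runs (112,57) to (70,210).
- **Pin:** foot at (137.5,152.5), tip at (135,144) in the top tile and (131,91) in the scene tile.
- **Plate:** bright top strip in the top tile. In the scene tile, back corners at (58,38) and (220,62), window at (133,93).

```bash
cat >> h.py <<'E'
def px(c,x,y,s=6.5,w=266,h=300): return (c[0]+(x-w/2)/s, c[1]+(y-h/2)/s)
def tri(Ka,Ta,pa,Kb,Tb,pb):
    oa,da=ray(Ka,Ta,*pa); ob,db=ray(Kb,Tb,*pb); s=np.linalg.lstsq(np.c_[da,-db],ob-oa,rcond=None)[0]
    A=oa+da*s[0];B=ob+db*s[1]; return (A+B)/2,np.linalg.norm(A-B)
E
python3 - <<'E'
from h import *
a=np.load("top0.npz"); b=np.load("scene0.npz"); A=(a["K"],a["T"]);B=(b["K"],b["T"])
t1=(295,246);t2=(241,214);t3=(142,180);s1=(256,171);s2=(276,195);s3=(344,240)
P=lambda C,c,x,y,z,s=6.5: onplane(*C,*px(c,x,y,s),z).round(1)
print("bore top",P(A,t1,133,143.5,30),"scene",P(B,s1,128,128,30))
for z in(0,30): print("edge",z,P(A,t1,112,57,z),P(A,t1,70,210,z))
print("blk scene long top edge",P(B,s1,97,164,30),P(B,s1,198,128,30),"bot",P(B,s1,90,202,0),P(B,s1,197,170,0))
print("foot",P(A,t2,137.5,152.5,10),"scene",P(B,s2,128,179,5))
print("tip",P(A,t2,135,144,56),P(B,s2,131,91,56),tri(*A,px(t2,135,144),*B,px(s2,131,91)))
print("plate scene back top",P(B,s3,58,38,83,5),P(B,s3,220,62,83,5),"win",P(B,s3,133,93,50,5))
print("plate top front edge",P(A,t3,49,264,83),P(A,t3,237,192,83),"back",P(A,t3,43,246,83),P(A,t3,230,176,83))
f=a["f"][190:218,120:190]; g=cv2.cvtColor(f,cv2.COLOR_RGB2GRAY)
sub=g
E
```

```text
bore top [ 431.1 -157.7   30. ] scene [ 433.8 -157.3   30. ]
edge 0 [ 469.9 -151.9    0. ] [ 401.2 -133.6    0. ]
edge 30 [ 468.5 -148.2   30. ] [ 401.8 -130.4   30. ]
blk scene long top edge [ 473.9 -145.3   30. ] [ 409.6 -128.3   30. ] bot [ 468.  -155.4    0. ] [ 404.7 -132.3    0. ]
foot [516.2  -3.7  10. ] scene [518.4  -3.6   5. ]
tip [515.7  -3.2  56. ] [517.8  -3.9  56. ] (array([516.26149941,  -3.88678874,  55.19394823]), np.float64(1.7869970576097183))
plate scene back top [589.2 232.7  83. ] [552.3 311.5  83. ] win [566.2 270.3  50. ]
plate top front edge [547.8 302.5  83. ] [580.4 226.2  83. ] back [555.3 305.6  83. ] [587.1 229.5  83. ]
```

```bash
cat >> h.py <<'E'
from scipy.spatial.transform import Rotation as R
def delta(x,y,z,yaw):
    s=arm.state(); r=R.from_quat(s["eef_rot"]); p=np.array(s["eef_pos"]); X=r.as_matrix()[:,0]
    cy=np.degrees(np.arctan2(X[1],X[0])); d=(yaw-cy+90)%180-90
    print("t",round(s["time_s"],2),"pos",p.round(1),"yaw",round(cy,2),"tiltz",r.as_matrix()[:,2].round(3),"shift m",(r.inv().apply(np.array([x,y,z])-p)/1000).round(4),"turn",round(-d,2),"F",np.round(s["force"],1),"op",np.round(s["opening"],1),"q7",round(s["joint_pos"][6],2))
E
```

Call:
{"op": "arm_command", "data": {
  "increments": [
    [-1,0.029,-0.0276,0,0],
    [-1,0.029,-0.0276,0,0],
    [-1,0.029,-0.0276,0,0],
    [-1,0.029,-0.0276,0,0],
    [-1,0.029,-0.0276,0,0]
  ]
}}

```text
time_s: 0.52
eef_pos: [278.5, -423.4, 231.1]
eef_rot: [0.99, 0.144, -0.0, -0.0]
force: [1.5, -0.2, 0.5]
opening: 85.3
finger_force: 0.0
```

Call:
{"op": "arm_command", "data": {
  "increments": [
    [-1,0.029,-0.0276,0,0],
    [-1,0.029,-0.0276,0,0],
    [-1,0.029,-0.0276,0,0],
    [-1,0.029,-0.0276,0,0],
    [-1,0.029,-0.0276,0,0]
  ]
}}

```text
time_s: 0.93
eef_pos: [378.1, -249.8, 231.2]
eef_rot: [0.99, 0.144, -0.0, -0.0]
force: [1.2, 0.3, 0.0]
opening: 85.3
finger_force: 0.0
```

Call:
{"op": "arm_command", "data": {
  "increments": [
    [-1,0,0,0.02,6.3],
    [-1,0,0,0.02,6.3],
    [-1,0,0,0.02,6.3],
    [-1,0,0,0.02,6.3],
    [-1,0,0,0.02,6.3]
  ]
}}

```text
time_s: 1.35
eef_pos: [377.7, -251.5, 130.4]
eef_rot: [0.991, -0.132, -0.0, 0.0]
force: [-0.1, -0.4, 0.2]
opening: 85.7
finger_force: 0.0
```

```bash
python3 -c "
from h import *
delta(431.5,-157.3,100,-14.9)"
```

```text
t 1.35 pos [ 377.7 -251.5  130.4] yaw -15.17 tiltz [-0.    -0.001 -1.   ] shift m [ 0.0273 -0.105   0.0303] turn -0.27 F [-0.1 -0.4  0.2] op 85.7 q7 -1.33
```

Call:
{"op": "arm_command", "data": {
  "increments": [
    [-1,0.009,-0.035,0.01,0],
    [-1,0.009,-0.035,0.01,-0.3],
    [-1,0.0093,-0.035,0.01,0],
    [-1,0,0,0.02,0],
    [-1,0,0,0.02,0]
  ]
}}

```text
time_s: 1.77
eef_pos: [433.2, -154.0, 60.6]
eef_rot: [0.992, -0.124, 0.001, -0.001]
force: [0.3, -1.0, 0.7]
opening: 85.4
finger_force: 0.0
```

Call:
{"op": "arm_command", "data": {
  "increments": [
    [-1,0,0,0.02,0],
    [-1,0,0,0.015,0],
    [-1,0,0,0.015,0],
    [-1,0,0,0.008,0],
    [-1,0,0,0,0]
  ]
}}

```text
time_s: 2.18
eef_pos: [435.2, -158.5, 5.4]
eef_rot: [0.992, -0.127, -0.004, -0.001]
force: [-0.1, 0.4, 0.6]
opening: 85.9
finger_force: 0.0
```

```bash
python3 -c "
from h import *
delta(431.5,-157.3,0,-14.9)
f,K,T=cam('scene');g,L,U=cam('top')
a=tile(f,256,171,6.5,400,300);b=tile(g,295,246,6.5,400,300)
cv2.imwrite('pics/t2.png',np.hstack([a,b]))"
```

```text
t 2.18 pos [ 435.2 -158.5    5.4] yaw -14.59 tiltz [-0.008  0.003 -1.   ] shift m [-0.0039 -0.0002  0.0054] turn 0.31 F [-0.1  0.4  0.6] op 85.9 q7 -1.46
```

View pics/t2.png

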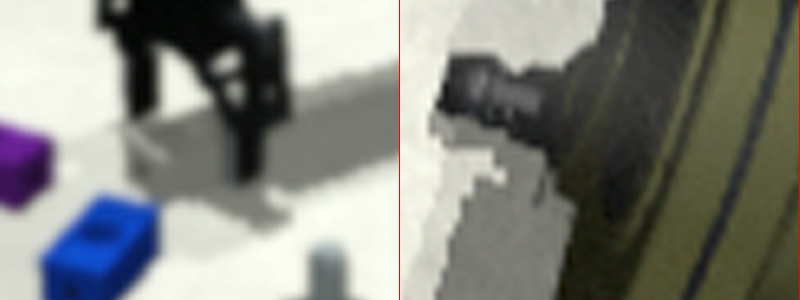

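The gripper straddles the block: in the scene tile the fingers are at (140,90) and (245,165), one on each side. I'll correct slightly, then close.

Call:
{"op": "arm_command", "data": {
  "increments": [
    [-1,0,0,0,0],
    [-1,0,0,0,0]
  ]
}}

```text
time_s: 2.45
eef_pos: [435.1, -158.6, 7.3]
eef_rot: [0.992, -0.127, -0.003, -0.001]
force: [0.2, -0.2, -1.2]
opening: 85.2
finger_force: 0.0
```

```bash
python3 -c "
from h import *
delta(431.5,-157.3,0,-14.9);print(arm.state()['joint_pos'])"
```

```text
t 2.45 pos [ 435.1 -158.6    7.3] yaw -14.6 tiltz [-0.006  0.002 -1.   ] shift m [-0.0038 -0.0004  0.0074] turn 0.3 F [ 0.2 -0.2 -1.2] op 85.2 q7 -1.46
[ 0.24703375  0.92658634  0.00561699  2.17861358 -0.1187455   0.04339318
 -1.45650297]
```

Joint 6 is at its lower limit here because the pose is low and close in, so I'll grasp slightly farther out along the block.

Call:
{"op": "arm_command", "data": {
  "increments": [
    [-1,0.008,0,0,0.3],
    [-1,0,0,0.0,0],
    [-1,0,0,0,0]
  ]
}}

```text
time_s: 2.7
eef_pos: [443.7, -160.8, 6.9]
eef_rot: [0.992, -0.13, -0.003, -0.001]
force: [0.7, 0.6, -1.2]
opening: 85.3
finger_force: 0.0
```

```bash
python3 -c "
from h import *
delta(431.5,-157.3,0,-14.9);print(arm.state()['joint_pos'])"
```

```text
t 2.7 pos [ 443.7 -160.8    6.9] yaw -14.89 tiltz [-0.005  0.002 -1.   ] shift m [-0.0127 -0.0002  0.007 ] turn 0.01 F [ 0.7  0.6 -1.2] op 85.3 q7 -1.46
[ 0.24482386  0.92858164  0.00905642  2.15367657 -0.12139807  0.0656494
 -1.45925605]
```

Call:
{"op": "arm_command", "data": {
  "increments": [
    [-1,-0.003,0,0.003,0],
    [-1,0,0,0.003,0],
    [-1,0,0,0,0]
  ]
}}

```text
time_s: 2.95
eef_pos: [438.7, -159.4, -0.0]
eef_rot: [0.992, -0.13, -0.005, -0.001]
force: [0.5, -0.4, 0.7]
opening: 85.4
finger_force: 0.0
```

```bash
python3 -c "
from h import *
delta(431.5,-157.3,0,-14.9);print(arm.state()['joint_pos'])"
```

```text
t 2.95 pos [ 438.7 -159.4   -0. ] yaw -14.89 tiltz [-0.009  0.003 -1.   ] shift m [-0.0075 -0.0002  0.0001] turn 0.01 F [ 0.5 -0.4  0.7] op 85.4 q7 -1.46
[ 0.24683467  0.94276904  0.00573503  2.16451766 -0.12459626  0.04422929
 -1.45603352]
```

Call:
{"op": "arm_command", "data": {
  "increments": [
    [1,0,0,0,0],
    [1,0,0,0,0],
    [1,0,0,0,0],
    [1,0,0,0,0],
    [1,0,0,0,0]
  ],
  "squeeze": 80
}}

```text
time_s: 3.37
eef_pos: [439.7, -159.9, 0.9]
eef_rot: [0.992, -0.13, -0.004, -0.001]
force: [0.5, -0.0, 4.9]
opening: 34.6
finger_force: 80.4
```

Call:
{"op": "arm_command", "data": {
  "increments": [
    [1,0,0,0,0],
    [1,0,0,0,0],
    [1,0,0,0,0],
    [1,0,0,0,0]
  ]
}}

```text
time_s: 3.7
eef_pos: [439.6, -160.0, 0.9]
eef_rot: [0.992, -0.13, -0.004, -0.001]
force: [-1.2, -1.0, 6.1]
opening: 34.8
finger_force: 80.4
```

```bash
python3 -c "
from h import *
delta(431.5,-157.3,0,-14.9)"
```

```text
t 3.7 pos [ 439.6 -160.     0.9] yaw -14.9 tiltz [-0.007  0.002 -1.   ] shift m [-0.0085 -0.0005  0.001 ] turn -0.0 F [-1.2 -1.   6.1] op 34.8 q7 -1.46
```

Gripped. Next I lift and look.

Call:
{"op": "arm_command", "data": {
  "increments": [
    [1,0.0,0,-0.02,0],
    [1,0,0,-0.03,0],
    [1,0,0,-0.03,0],
    [1,0,0,-0.02,0],
    [1,0,0,0,0]
  ]
}}

```text
time_s: 4.12
eef_pos: [442.1, -160.6, 103.6]
eef_rot: [0.992, -0.13, -0.001, -0.0]
force: [0.9, 0.0, -2.0]
opening: 34.7
finger_force: 80.3
```

```bash
python3 -c "
from h import *
# block centre wanted over pin (516.5,-3.6): TCP = pin + 8.3 along tool x
import math
y=math.radians(-14.9)
delta(516.5+8.3*math.cos(y),-3.6+8.3*math.sin(y),100,-14.9)"
```

```text
t 4.12 pos [ 442.1 -160.6  103.6] yaw -14.9 tiltz [-0.002  0.001 -1.   ] shift m [ 0.0399 -0.1709  0.0035] turn -0.0 F [ 0.9  0.  -2. ] op 34.7 q7 -1.46
```

Call:
{"op": "arm_command", "data": {
  "increments": [
    [1,0.008,-0.0342,0,0],
    [1,0.008,-0.0342,0,0],
    [1,0.008,-0.0342,0,0],
    [1,0.008,-0.0342,0,0],
    [1,0.008,-0.0342,0,0]
  ]
}}

```text
time_s: 4.53
eef_pos: [522.8, -3.3, 99.1]
eef_rot: [0.992, -0.13, -0.005, -0.001]
force: [1.3, 0.0, -2.2]
opening: 35.0
finger_force: 80.4
```

Call:
{"op": "arm_command", "data": {
  "increments": [
    [1,0,0,0,0],
    [1,0,0,0,0]
  ]
}}

```text
time_s: 4.7
eef_pos: [523.3, -1.7, 99.0]
eef_rot: [0.992, -0.127, -0.004, -0.001]
force: [-0.8, -1.5, -2.7]
opening: 34.9
finger_force: 80.6
```

```bash
python3 -c "
from h import *
delta(524.5,-5.7,100,-14.9)
f,K,T=cam('scene');g,L,U=cam('top')
np.savez('hold.npz',f=f,g=g)
a=tile(f,276,182,8,400,500);b=tile(g,241,214,8,400,500)
cv2.imwrite('pics/t3.png',np.hstack([a,b]))"
```

```text
t 4.7 pos [523.3  -1.7  99. ] yaw -14.56 tiltz [-0.008  0.004 -1.   ] shift m [ 0.0022  0.0036 -0.001 ] turn 0.34 F [-0.8 -1.5 -2.7] op 34.9 q7 -1.69
```

View pics/t3.png

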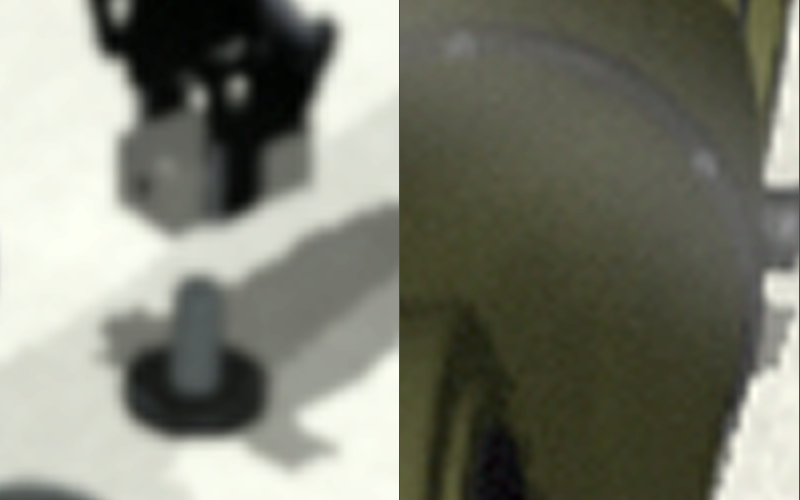

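The scene view shows the block above the pin: its lower near corner is at (177,235), the left corner at (120,200) and the right one at (310,185). The top view is blocked by the arm. I'll check the block's offset in the grip from these corners.

```bash
python3 - <<'E'
from h import *
b=np.load("scene0.npz"); K,T=b["K"],b["T"]
y=np.radians(-14.56); X=np.array([np.cos(y),np.sin(y)]);Y=np.array([-X[1],X[0]]); tcp=np.array([523.3,-1.7])
zb=98
pred={}
c=tcp-8.3*X
for n,sx,sy,o in(("near",1,1,(177,235)),("left",1,-1,(120,200)),("right",-1,1,(310,185))):
    p=c+35*sx*X+18*sy*Y; q=proj(K,T,[*p,zb]); t=((q[0]-276)*8+200,(q[1]-182)*8+250)
    m=onplane(K,T,*px((276,182),*o,8,400,500),zb)[:2]; e=m-p
    print(n,"pred tile",np.round(t,1),"obs",o,"err along X,Y mm",(e@X).round(1),(e@Y).round(1))
for z,o in((56,(199,282)),(0,None)):
    if o: print("pin tip now",onplane(K,T,*px((276,182),*o,8,400,500),z).round(1))
# foot ellipse fit by dark mask
f=np.load("hold.npz")["f"]; 
for nm,ff,KK,TT,roi in(("scene",b["f"],K,T,(255,180,300,215)),("top",np.load("top0.npz")["f"],np.load("top0.npz")["K"],np.load("top0.npz")["T"],(225,195,258,233))):
    x0,y0,x1,y1=roi; g=cv2.cvtColor(ff,cv2.COLOR_RGB2GRAY)[y0:y1,x0:x1]; g=cv2.resize(g,None,fx=8,fy=8,interpolation=cv2.INTER_CUBIC)
    th,m=cv2.threshold(g,0,255,cv2.THRESH_BINARY_INV+cv2.THRESH_OTSU)
    cs,_=cv2.findContours(m,cv2.RETR_EXTERNAL,cv2.CHAIN_APPROX_NONE); cc=max(cs,key=cv2.contourArea)
    if nm=="top":
        e=cv2.fitEllipse(cc); u=(e[0][0]+.5)/8-.5+x0; v=(e[0][1]+.5)/8-.5+y0
        print("foot top",onplane(KK,TT,u,v,8).round(1),e[1])
    else:
        r=cv2.boundingRect(cc); ue=[(r[0]+k*r[2])/8-.5+x0 for k in(0,1)]; 
        row=y0-.5+(r[1]+r[3]-r[2]*.45)/8
        print("foot scene extents u",ue, "rows",y0+r[1]/8,y0+(r[1]+r[3])/8)
        for P in((516.5,-3.6),):
            pts=np.array([proj(KK,TT,[P[0]+30*np.cos(a),P[1]+30*np.sin(a),z]) for z in(0,10) for a in np.linspace(0,6.28,73)])
            print("pred u",pts[:,0].min(),pts[:,0].max(),"bottom",pts[:,1].max())
E
```

```text
near pred tile [170.1 237.6] obs (177, 235) err along X,Y mm -3.3 0.0
left pred tile [113.1 198.3] obs (120, 200) err along X,Y mm -1.4 2.6
right pred tile [312.2 183.2] obs (310, 185) err along X,Y mm 1.6 0.6
pin tip now [517.8  -3.2  56. ]
foot scene extents u [266.0, 284.625] rows 186.875 206.25
pred u 266.25598440708814 284.9523258683852 bottom 205.77936271133098
foot top [515.7  -3.    8. ] (162.89215087890625, 164.98175048828125)
```

```bash
python3 -c "
from h import *
delta(525.3,-6.2,65,-14.9)"
```

```text
t 4.8 pos [521.7  -5.6  99.3] yaw -14.91 tiltz [-0.01   0.002 -1.   ] shift m [ 0.004  -0.0004  0.0343] turn -0.01 F [ 0.1 -0.2 -2. ] op 35.1 q7 -1.69
```

Call:
{"op": "arm_command", "data": {
  "increments": [
    [1,0,0,0,0],
    [1,0,0,0,0],
    [1,0,0,0,0]
  ]
}}

```text
time_s: 5.05
eef_pos: [522.5, -6.3, 100.2]
eef_rot: [0.991, -0.131, -0.004, -0.001]
force: [-0.3, -0.8, -1.3]
opening: 34.4
finger_force: 80.6
```

```bash
python3 -c "
from h import *
delta(525.3,-6.2,65,-14.9);print(arm.state()['joint_pos'],arm.state()['joint_vel'])
f,K,T=cam('scene');np.savez('hold2.npz',f=f)
d=np.load('hold.npz')['f']
c=lambda a:cv2.cvtColor(a,cv2.COLOR_RGB2GRAY)[150:186,255:300].astype(np.float32)
print(cv2.phaseCorrelate(c(d),c(f)))
delta(525.3,-6.2,65,-14.9)"
```

```text
t 5.05 pos [522.5  -6.3 100.2] yaw -15.01 tiltz [-0.008  0.002 -1.   ] shift m [ 0.003  -0.0008  0.0352] turn -0.11 F [-0.3 -0.8 -1.3] op 34.4 q7 -1.69
[-0.1447354   0.77385484  0.1169763   1.98498394 -0.2167336   0.40262997
 -1.69318267] [-0.00647975 -0.0045451  -0.00548689 -0.00666869 -0.00010072  0.00131473
  0.00014331]
((-0.4481328120013188, -0.6569273391785089), 0.9975979233965462)
t 5.1 pos [522.6  -6.  100.3] yaw -14.99 tiltz [-0.008  0.002 -1.   ] shift m [ 0.0029 -0.0005  0.0353] turn -0.09 F [ 0.1 -0.1 -2.5] op 35.3 q7 -1.69
```

Call:
{"op": "arm_command", "data": {
  "increments": [
    [1,0.003,-0.0005,0.015,0],
    [1,0,0,0.015,0],
    [1,0,0,0.006,0],
    [1,0,0,0,0],
    [1,0,0,0,0]
  ]
}}

```text
time_s: 5.52
eef_pos: [525.4, -5.5, 64.3]
eef_rot: [0.992, -0.13, -0.004, -0.001]
force: [0.5, 0.1, -1.8]
opening: 34.8
finger_force: 80.6
```

```bash
python3 -c "
from h import *
delta(525.3,-6.2,47,-14.9)
f,K,T=cam('scene');np.savez('hold3.npz',f=f)
cv2.imwrite('pics/t4.png',tile(f,276,187,12,600,600))"
```

```text
t 5.52 pos [525.4  -5.5  64.3] yaw -14.93 tiltz [-0.008  0.003 -1.   ] shift m [0.0002 0.0007 0.0173] turn -0.03 F [ 0.5  0.1 -1.8] op 34.8 q7 -1.69
```

View pics/t4.png

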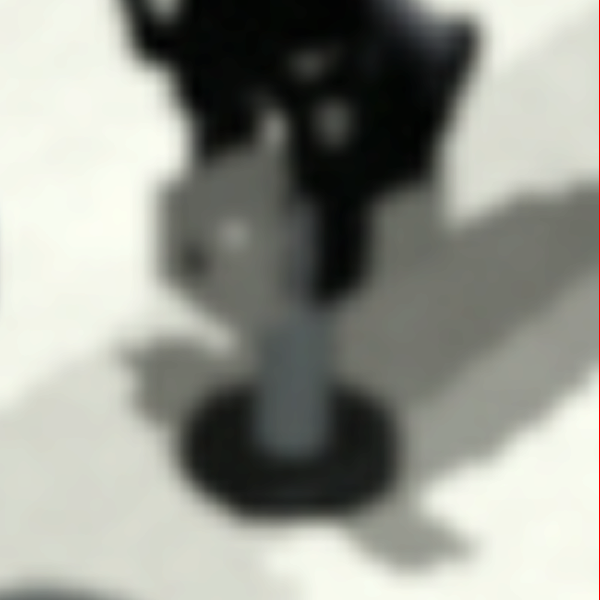

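```bash
python3 - <<'E'
from h import *
b=np.load("scene0.npz"); K,T=b["K"],b["T"]
y=np.radians(-14.93); X=np.array([np.cos(y),np.sin(y)]);Y=np.array([-X[1],X[0]])
tl=lambda p:np.round((proj(K,T,p)-[276,187])*12+[300,300],1)
c=np.array([517.8,-3.4])
for n,sx,sy,z in(("near",1,1,63.4),("left",1,-1,63.4),("lefttop",1,-1,93.4),("right",-1,1,63.4),("righttop",-1,1,93.4)): print(n,tl([*(c+35*sx*X+18*sy*Y),z]))
print("tip",tl([*c,56]),"foot",tl([*c,10]), "per mm X",tl([*(c+X),63.4])-tl([*c,63.4]),"Y",tl([*(c+Y),63.4])-tl([*c,63.4]))
g=cv2.cvtColor(np.load("hold3.npz")["f"],cv2.COLOR_RGB2GRAY)
for r in(182,183,184): print(r,g[r,260:272],g[r,282:294])
E
```

```text
near [233.5 335.5]
left [150.4 275. ]
lefttop [151.7 176.4]
right [445.4 252.8]
righttop [450.2 154.6]
tip [297.7 287.8] foot [293.1 433.3] per mm X [-3.   1.2] Y [2.4 1.7]
182 [194 194 192 180 151 117 101  96 101 111 122 124] [ 83 103 109 109 109 109 112 115 114 114 114 115]
183 [193 193 191 180 150 117  97  86  94 106 114 115] [ 86 104 108 109 108 109 111 113 114 114 114 115]
184 [191 191 189 179 150 117  97  84  90 105 109 111] [ 88 105 109 109 110 111 112 113 113 113 114 113]
```

Alignment looks right to within 1–3 mm, so I'll descend gently and watch the force.

Call:
{"op": "arm_command", "data": {
  "increments": [
    [1,0,0,0.004,0],
    [1,0,0,0.004,0],
    [1,0,0,0.003,0],
    [1,0,0,0,0]
  ]
}}

```text
time_s: 5.9
eef_pos: [525.3, -5.1, 52.8]
eef_rot: [0.992, -0.13, -0.004, -0.001]
force: [-0.0, 0.2, -2.9]
opening: 35.0
finger_force: 80.6
```

Call:
{"op": "arm_command", "data": {
  "increments": [
    [1,0,0,0.003,0],
    [1,0,0,0,0]
  ]
}}

```text
time_s: 6.07
eef_pos: [525.3, -5.5, 50.0]
eef_rot: [0.992, -0.13, -0.004, -0.001]
force: [-0.3, -1.1, -2.6]
opening: 34.7
finger_force: 80.6
```

```bash
python3 -c "
from h import *
delta(525.3,-6.2,47,-14.9);print(arm.state()['ft_torque'])"
```

```text
t 6.07 pos [525.3  -5.5  50. ] yaw -14.91 tiltz [-0.008  0.002 -1.   ] shift m [0.0002 0.0007 0.003 ] turn -0.01 F [-0.3 -1.1 -2.6] op 34.7 q7 -1.68
[-0.1517216  -0.03906594 -0.00349732]
```

No contact yet, so it is over the taper. I'll keep going down.

Call:
{"op": "arm_command", "data": {
  "increments": [
    [1,0,0,0.003,0],
    [1,0,0,0.003,0],
    [1,0,0,0,0]
  ]
}}

```text
time_s: 6.32
eef_pos: [525.1, -5.8, 43.8]
eef_rot: [0.992, -0.13, -0.004, -0.0]
force: [-0.0, -2.6, -4.1]
opening: 34.9
finger_force: 80.6
```

Call:
{"op": "arm_command", "data": {
  "increments": [
    [1,0,0,0.004,0],
    [1,0,0,0.004,0],
    [1,0,0,0,0]
  ]
}}

```text
time_s: 6.57
eef_pos: [525.0, -5.8, 35.5]
eef_rot: [0.992, -0.13, -0.004, -0.0]
force: [-0.9, -3.2, -4.8]
opening: 34.6
finger_force: 80.4
```

Call:
{"op": "arm_command", "data": {
  "increments": [
    [1,0,0.0007,0.004,0],
    [1,0,0,0.005,0],
    [1,0,0,0.005,0],
    [1,0,0,0,0]
  ]
}}

```text
time_s: 6.9
eef_pos: [525.0, -5.8, 21.2]
eef_rot: [0.992, -0.13, -0.004, -0.001]
force: [-1.6, -2.8, -3.6]
opening: 35.0
finger_force: 80.6
```

Call:
{"op": "arm_command", "data": {
  "increments": [
    [1,0,0,0.004,0],
    [1,0,0,0.003,0],
    [1,0,0,0,0]
  ]
}}

```text
time_s: 7.15
eef_pos: [525.0, -5.9, 14.7]
eef_rot: [0.992, -0.13, -0.004, -0.001]
force: [-1.5, -3.5, -3.4]
opening: 35.1
finger_force: 80.6
```

Call:
{"op": "arm_command", "data": {
  "increments": [
    [1,0,0,0.002,0],
    [1,0,0,0.002,0],
    [1,0,0,0,0]
  ]
}}

```text
time_s: 7.4
eef_pos: [525.1, -5.9, 11.0]
eef_rot: [0.992, -0.13, -0.004, -0.001]
force: [-1.2, -4.0, -3.0]
opening: 35.0
finger_force: 80.7
```

Call:
{"op": "arm_command", "data": {
  "increments": [
    [1,0,0,0.0015,0],
    [1,0,0,0,0],
    [1,0,0,0,0]
  ]
}}

```text
time_s: 7.65
eef_pos: [525.1, -5.9, 10.9]
eef_rot: [0.992, -0.13, -0.004, -0.001]
force: [-3.3, -2.9, 10.3]
opening: 35.1
finger_force: 82.2
```

Seated: the reaction is about 13 N at exactly 10 mm above bench-contact height. Now I lift off and turn to the stop's heading on the way.

Call:
{"op": "arm_command", "data": {
  "increments": [
    [1,0,0,-0.003,0],
    [1,0,0,-0.015,0],
    [1,0,0,-0.02,0],
    [1,0,0,-0.025,0],
    [1,0,0,-0.025,0]
  ]
}}

```text
time_s: 8.07
eef_pos: [526.2, -4.4, 98.5]
eef_rot: [0.992, -0.129, -0.004, -0.002]
force: [0.0, -0.3, -1.9]
opening: 34.8
finger_force: 80.8
```

Call:
{"op": "arm_command", "data": {
  "increments": [
    [1,0,0,-0.025,0],
    [1,0,0,0,-3],
    [1,0,0,0,-6],
    [1,0,0,0,-6],
    [1,0,0,0,-6]
  ]
}}

```text
time_s: 8.48
eef_pos: [526.9, -4.1, 123.2]
eef_rot: [0.998, 0.057, -0.003, -0.002]
force: [-0.2, 0.5, -1.4]
opening: 34.8
finger_force: 80.9
```

Call:
{"op": "arm_command", "data": {
  "increments": [
    [1,0,0,0,-6],
    [1,0,0,0,-6],
    [1,0,0,0,-6],
    [1,0,0,0,0],
    [1,0,0,0,0]
  ]
}}

```text
time_s: 8.9
eef_pos: [526.5, -4.9, 122.9]
eef_rot: [0.978, 0.208, -0.003, -0.003]
force: [0.0, -0.3, -3.1]
opening: 34.8
finger_force: 80.9
```

```bash
python3 - <<'E'
from h import *
delta(525,-6,120,24)
a=np.load("top0.npz"); b=np.load("scene0.npz")
A=tile(a["f"],142,190,12,400,600)
B=tile(b["f"],348,228,10,400,600)
cv2.imwrite("pics/t5.png",np.hstack([A,B]))
E
```

```text
t 8.9 pos [526.5  -4.9 122.9] yaw 24.01 tiltz [-0.007  0.004 -1.   ] shift m [-0.0018  0.0004  0.0029] turn 0.01 F [ 0.  -0.3 -3.1] op 34.8 q7 -1.28
```

View pics/t5.png

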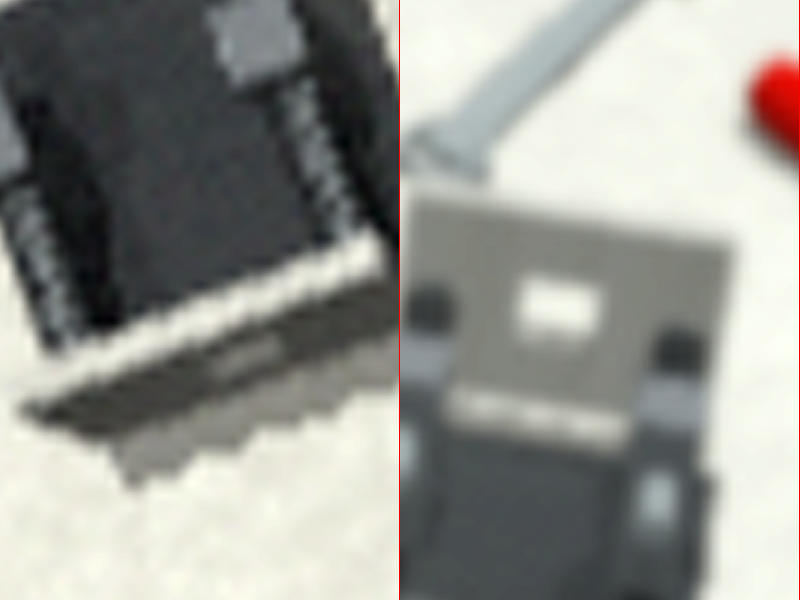

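Readings from this picture:
- **Top tile:** the plate's front top edge runs from (22,405) to (385,270). The window is at (250,352) on the front face.
- **Scene tile:** the top edge runs from (8,195) to (336,240). The window opening's back rim is centred at about (161,310).

```bash
python3 - <<'E'
from h import *
a=np.load("top0.npz"); b=np.load("scene0.npz")
A=lambda x,y,z:onplane(a["K"],a["T"],*px((142,190),x,y,12,400,600),z)
B=lambda x,y,z:onplane(b["K"],b["T"],*px((348,228),x,y,10,400,600),z)
def rep(n,p,q):
    d=p-q; print(n,p.round(1),q.round(1),"mid",((p+q)/2).round(1),"len",np.linalg.norm(d).round(1),"yaw",np.degrees(np.arctan2(-d[0],d[1])).round(1))
rep("top front",A(22,405,83),A(385,270,83)); 
rep("scene",B(336,240,83),B(8,195,83))
print("win top on z=50",A(250,352,50).round(1),"scene back z=50",B(161,310,50).round(1))
# straight-edge fits: strip lower edge in top view = max negative gradient along columns
for nm,d,cols,r0,r1 in(("top",a,range(130,156),180,205),("scene",b,range(333,358),212,228)):
    g=cv2.GaussianBlur(cv2.cvtColor(d["f"],cv2.COLOR_RGB2GRAY),(0,0),0.7).astype(float); P=[]
    for c in cols:
        col=g[r0:r1,c]; gr=np.diff(col); i=int(np.argmin(gr))
        if 0<i<len(gr)-1:
            y0,y1,y2=gr[i-1:i+2]; i+= .5*(y0-y2)/(y0-2*y1+y2)
        P.append((c,r0+i+.5))
    P=np.array(P,np.float32); vx,vy,x0,y0=cv2.fitLine(P,cv2.DIST_HUBER,0,.01,.01).ravel()
    p,q=[onplane(d["K"],d["T"],u,y0+(u-x0)*vy/vx,83) for u in(cols[0],cols[-1])]
    res=np.abs((P-[x0,y0])@[-vy,vx]); print(np.median(res)); rep(nm+" fit",*( (p,q) if p[1]>q[1] else (q,p)))
E
```

```text
top front [544.3 307.4  83. ] [577.4 227.6  83. ] mid [560.9 267.5  83. ] len 86.4 yaw 22.6
scene [550.4 311.   83. ] [589.2 232.   83. ] mid [569.8 271.5  83. ] len 88.0 yaw 26.2
win top on z=50 [562.4 266.1  50. ] scene back z=50 [567.6 271.4  50. ]
0.05110979
top fit [546.6 299.9  83. ] [575.2 234.   83. ] mid [560.9 267.   83. ] len 71.8 yaw 23.5
0.06112133
scene fit [557.  300.7  83. ] [583.4 241.8  83. ] mid [570.2 271.3  83. ] len 64.6 yaw 24.2
```

```bash
python3 - <<'E'
from h import *
a=np.load("top0.npz")
for n,u,v in(("sd tip",145,362),("sd shoulder",190,385),("sd end",242,408),("wr top",280,355),("wr bot",280,448)): print(n,onplane(a["K"],a["T"],u*.64,v*.64,10).round(0))
delta(509.5,244.9,123,23.8)
E
```

```text
sd tip [456. 423.  10.]
sd shoulder [416. 337.  10.]
sd end [376. 240.  10.]
wr top [474. 176.  10.]
wr bot [307. 167.  10.]
t 8.9 pos [526.5  -4.9 122.9] yaw 24.01 tiltz [-0.007  0.004 -1.   ] shift m [ 0.0861 -0.2351  0.0011] turn 0.21 F [ 0.  -0.3 -3.1] op 34.8 q7 -1.28
```

Call:
{"op": "arm_command", "data": {
  "increments": [
    [1,0.0123,-0.0336,0,0.2],
    [1,0.0123,-0.0336,0,0],
    [1,0.0123,-0.0336,0,0],
    [1,0.0123,-0.0336,0,0],
    [1,0.0123,-0.0336,0,0]
  ]
}}

```text
time_s: 9.32
eef_pos: [513.7, 175.0, 123.5]
eef_rot: [0.979, 0.206, -0.003, -0.003]
force: [0.7, 0.3, -3.0]
opening: 34.7
finger_force: 80.9
```

Call:
{"op": "arm_command", "data": {
  "increments": [
    [1,0.0123,-0.0336,0,0],
    [1,0.0123,-0.0336,0,0],
    [1,0,0,0,0],
    [1,0,0,0,0],
    [1,0,0,0,0]
  ]
}}

```text
time_s: 9.73
eef_pos: [509.0, 243.9, 123.5]
eef_rot: [0.978, 0.207, -0.004, -0.002]
force: [0.2, 0.1, -2.4]
opening: 34.7
finger_force: 81.1
```

```bash
python3 -c "
from h import *
delta(509.5,244.9,35.9,23.8)"
```

```text
t 9.73 pos [509.  243.9 123.5] yaw 23.86 tiltz [-0.008  0.002 -1.   ] shift m [ 0.0014 -0.0003  0.0876] turn 0.06 F [ 0.2  0.1 -2.4] op 34.7 q7 -1.63
```

Call:
{"op": "arm_command", "data": {
  "increments": [
    [1,0.001,0,0.025,0],
    [1,0,0,0.025,0],
    [1,0,0,0.02,0],
    [1,0,0,0.0176,0],
    [1,0,0,0,0]
  ]
}}

```text
time_s: 10.15
eef_pos: [507.8, 241.4, 33.0]
eef_rot: [0.979, 0.205, -0.006, -0.001]
force: [-0.3, -1.4, -1.2]
opening: 34.9
finger_force: 81.0
```

Call:
{"op": "arm_command", "data": {
  "increments": [
    [1,0,0,0,0],
    [1,0,0,0,0],
    [1,0,0,0,0]
  ]
}}

```text
time_s: 10.4
eef_pos: [510.6, 244.3, 37.3]
eef_rot: [0.978, 0.206, -0.002, -0.002]
force: [-0.3, 0.5, -2.0]
opening: 35.1
finger_force: 81.0
```

```bash
python3 -c "
from h import *
delta(509.5,244.9,35.9,23.8)
f,K,T=cam('scene');g,L,U=cam('top');np.savez('stage.npz',f=f,g=g)
cv2.imwrite('pics/t6.png',np.hstack([tile(f,340,225,8,400,500),tile(g,160,195,8,400,500)]))"
```

```text
t 10.4 pos [510.6 244.3  37.3] yaw 23.83 tiltz [-0.005  0.003 -1.   ] shift m [-0.0008 -0.001   0.0014] turn 0.03 F [-0.3  0.5 -2. ] op 35.1 q7 -1.63
```

View pics/t6.png

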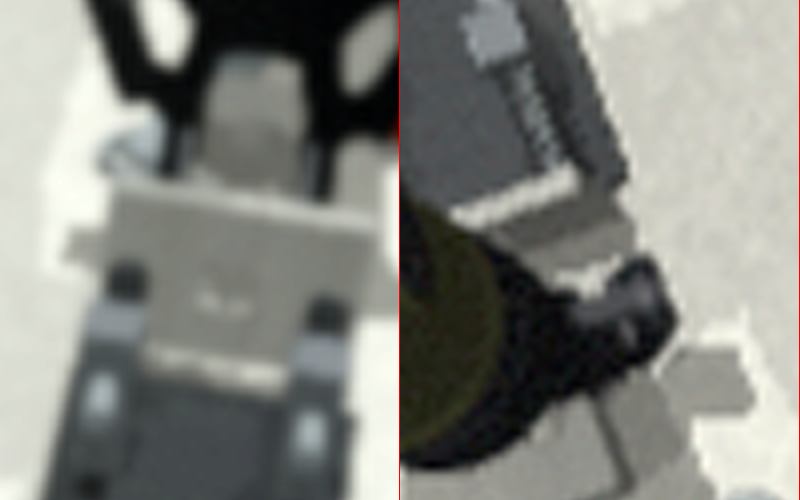

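The scene tile shows the block behind the plate, with its sides at about x=205 and x=305 around row 130. The plate's top edge runs from (110,185) to (380,215). I'll check the lateral offset.

```bash
python3 - <<'E'
from h import *
b=np.load("scene0.npz"); K,T=b["K"],b["T"]
y=np.radians(23.83); u=np.array([np.cos(y),np.sin(y)]);v=np.array([-u[1],u[0]])
tl=lambda p:np.round((proj(K,T,p)-[340,225])*8+[200,250],1)
c=np.array([510.6,244.3])-8.8*u
for sx in(-1,1):
  for sy in(-1,1): print(sx,sy,tl([*(c+35*sx*u+18*sy*v),66.4]),tl([*(c+35*sx*u+18*sy*v),36.4]))
W=np.array([561,267.5])
print("plate top front corners",tl([*(W+45*v),83]),tl([*(W-45*v),83]),"back",tl([*(W+8*u+45*v),83]),tl([*(W+8*u-45*v),83]),"win back",tl([*(W+8*u),50]))
g=cv2.cvtColor(np.load("stage.npz")["f"],cv2.COLOR_RGB2GRAY)
for r in(207,209,211,213,215): print(r,"tile y",(r-225)*8+250,g[r,334:360])
delta(509.5,244.9,35.9,23.8)
E
```

```text
-1 -1 [214.2  66.2] [205.5 132.8]
-1 1 [313.1  81.3] [303.1 148.1]
1 -1 [192.4 173.7] [183.6 241.9]
1 1 [295.8 190.1] [285.6 258.6]
plate top front corners [377.2 213. ] [111.5 170.5] back [375.5 226.7] [108.3 183.7] win back [230.  282.3]
207 tile y 106 [106  65  45  42  41  44  62  91 113 118 119 118 118 117 118 119 119 117
 108  82  52  39  38  38  38  40]
209 tile y 122 [146 115  69  47  50  54  66  89 105 109 111 112 111 110 110 111 114 117
 109  87  53  39  38  39  39  39]
211 tile y 138 [142 117  73  61  78  80  79  93  99 100 103 106 107 106 103  99 100 103
  96  72  53  44  40  45  61  76]
213 tile y 154 [126  99  64  66  83  84  86  95  99  99  99 100 101 100 100  99  98  98
  89  77  75  61  53  80 112 125]
215 tile y 170 [106  78  61  74  95 109 117 109 104 100  98  99  98  98  99 100 100  98
  92  83  78  59  57  93 123 130]
t 10.5 pos [510.3 244.7  37.2] yaw 23.87 tiltz [-0.006  0.004 -1.   ] shift m [-0.0007 -0.0005  0.0013] turn 0.07 F [-0.7 -0.2 -1.8] op 34.7 q7 -1.63
```

Aligned within about 1 mm. Now I advance to the plate.

Call:
{"op": "arm_command", "data": {
  "increments": [
    [1,0.006,-0.0003,0.0013,0],
    [1,0.006,0,0,0],
    [1,0.006,0,0,0],
    [1,0.004,0,0,0],
    [1,0,0,0,0]
  ]
}}

```text
time_s: 10.92
eef_pos: [531.1, 254.5, 34.7]
eef_rot: [0.978, 0.207, -0.002, -0.002]
force: [0.4, -0.0, -2.5]
opening: 35.0
finger_force: 81.0
```

Call:
{"op": "arm_command", "data": {
  "increments": [
    [1,0.003,0,0,0],
    [1,0.003,0,0,0],
    [1,0.002,0,0,0],
    [1,0,0,0,0]
  ]
}}

```text
time_s: 11.25
eef_pos: [536.8, 256.9, 34.4]
eef_rot: [0.978, 0.207, -0.004, -0.002]
force: [-1.3, 0.0, -1.7]
opening: 34.6
finger_force: 81.0
```

```bash
python3 -c "
from h import *
delta(546.2,261,35.9,23.8)
print(np.array(arm.state()['force'])@[.915,.4035,0])"
```

```text
t 11.25 pos [536.8 256.9  34.4] yaw 23.9 tiltz [-0.008  0.002 -1.   ] shift m [ 0.0103  0.0001 -0.0015] turn 0.1 F [-1.3  0.  -1.7] op 34.6 q7 -1.62
-1.206555335293975
```

Call:
{"op": "arm_command", "data": {
  "increments": [
    [1,0.002,0,-0.0015,0],
    [1,0.002,0,0,0],
    [1,0.002,0,0,0],
    [1,0.002,0,0,0],
    [1,0,0,0,0]
  ]
}}

```text
time_s: 11.67
eef_pos: [542.1, 259.2, 35.7]
eef_rot: [0.978, 0.207, -0.006, -0.001]
force: [-5.8, -2.5, 1.6]
opening: 34.8
finger_force: 81.5
```

Call:
{"op": "arm_command", "data": {
  "increments": [
    [1,0,0,0,0],
    [1,0,0,0,0],
    [1,0,0,0,0]
  ]
}}

```text
time_s: 11.92
eef_pos: [541.8, 259.1, 35.8]
eef_rot: [0.978, 0.207, -0.006, -0.001]
force: [-6.4, -1.7, 2.0]
opening: 34.6
finger_force: 81.6
```

```bash
python3 -c "
from h import *
delta(546.2,261,35.9,23.8)
print(np.array(arm.state()['force'])@[.915,.4035,0],arm.state()['ft_torque'])"
```

```text
t 11.92 pos [541.8 259.1  35.8] yaw 23.89 tiltz [-0.012  0.    -1.   ] shift m [ 0.0048  0.     -0.0002] turn 0.09 F [-6.4 -1.7  2. ] op 34.6 q7 -1.62
-6.57885511044674 [-0.476447    1.10371058 -0.07139597]
```

Call:
{"op": "arm_command", "data": {
  "increments": [
    [1,0.0015,0,0,0],
    [1,0.0015,0,0,0],
    [1,0.001,0,0,0],
    [1,0,0,0,0],
    [1,0,0,0,0]
  ]
}}

```text
time_s: 12.33
eef_pos: [544.2, 260.1, 35.7]
eef_rot: [0.978, 0.207, -0.007, -0.001]
force: [-7.9, -3.9, 4.1]
opening: 35.0
finger_force: 81.9
```

Call:
{"op": "arm_command", "data": {
  "increments": [
    [1,0,0,0,0],
    [1,0,0,0,0],
    [1,0,0,0,0],
    [1,0,0,0,0],
    [1,0,0,0,0]
  ]
}}

```text
time_s: 12.75
eef_pos: [544.1, 260.1, 35.7]
eef_rot: [0.978, 0.207, -0.007, -0.001]
force: [-9.0, -3.5, 3.8]
opening: 34.9
finger_force: 81.9
```

```bash
python3 -c "
from h import *
delta(546.2,261,35.9,23.8)
print(np.array(arm.state()['force'])@[.915,.4035,0],arm.state()['ft_torque'])
f,K,T=cam('scene');g,L,U=cam('top')
cv2.imwrite('pics/t7.png',np.hstack([tile(f,345,220,10,500,600),tile(g,150,195,8,300,600)]))"
```

```text
t 12.75 pos [544.1 260.1  35.7] yaw 23.89 tiltz [-0.015 -0.001 -1.   ] shift m [ 0.0022  0.     -0.0002] turn 0.09 F [-9.  -3.5  3.8] op 34.9 q7 -1.62
-9.633348417913073 [-0.72606257  1.49446952 -0.11437449]
```

View pics/t7.png

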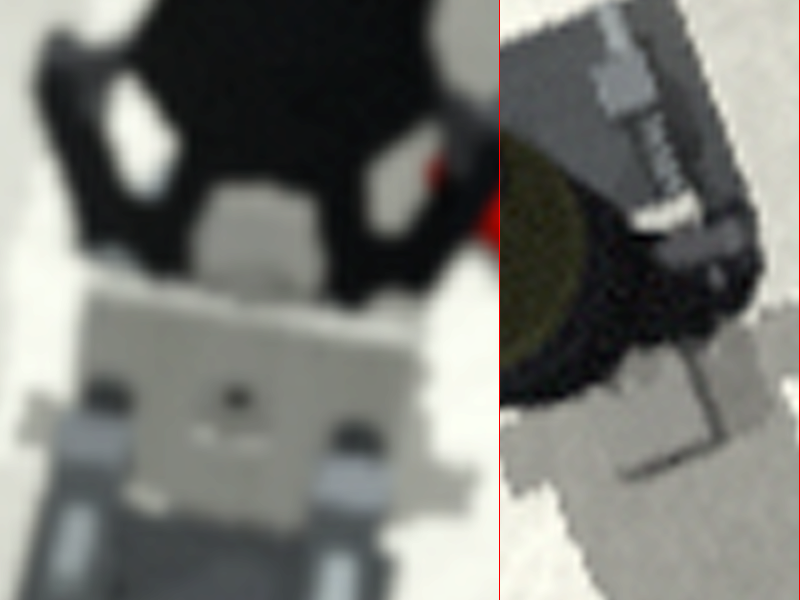

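The screw hole is visible through the window at (237,398), and the end face looks flush. I'll check how well the hole is centred.

```bash
python3 - <<'E'
from h import *
b=np.load("scene0.npz"); K,T=b["K"],b["T"]
y=np.radians(23.85); u=np.array([np.cos(y),np.sin(y)]);v=np.array([-u[1],u[0]])
tl=lambda p:np.round((proj(K,T,p)-[345,220])*10+[250,300],1)
for p in(9.6,):
    W=np.array([561,267.5])+p*u
    print("win front centre",tl([*W,50]),"per mm v",tl([*(W+v),50])-tl([*W,50]),"z",tl([*W,51])-tl([*W,50]))
    print("back rim",[tl([*(W+8*u+s*10*v),z]).tolist() for s in(-1,1) for z in(40,60)],"front rim",[tl([*(W+s*10*v),z]).tolist() for s in(-1,1) for z in(40,60)])
    print("plate back top",tl([*(W+8*u-45*v),83]),tl([*(W+8*u+45*v),83]),"front top",tl([*(W-45*v),83]),tl([*(W+45*v),83]))
f,_,_=cam("scene"); g=cv2.cvtColor(f,cv2.COLOR_RGB2GRAY)
print(g[224:238,334:352])
E
```

```text
win front centre [236.9 393.8] per mm v [3.7 0.6] z [ 0.4 -2.9]
back rim [[193.3, 433.7], [201.0, 375.9], [266.5, 446.0], [274.9, 388.1]] front rim [[196.6, 416.4], [204.3, 358.8], [269.4, 428.6], [277.8, 370.8]]
plate back top [ 80.7 287.2] [416.8 341.5] front top [ 84.6 270.5] [419.  324.2]
[[113 112 111 111 112 112 113 114 114 113 113 113 112 112 113 116 117 118]
 [113 112 111 111 112 112 113 114 114 113 113 113 112 112 113 114 114 112]
 [112 112 111 112 112 113 114 114 114 113 114 113 112 112 113 114 113 112]
 [112 112 111 112 112 113 114 113 113 113 112 113 112 112 114 114 114 114]
 [110 112 111 112 112 112 112 110 108 105 103 108 111 112 114 114 115 114]
 [105 111 112 112 113 112 111 106 100  87  83  96 107 111 113 114 114 114]
 [102 110 112 113 113 112 109 104  96  77  72  89 104 109 114 114 114 114]
 [105 112 112 113 114 111 108 105 100  92  90  96 104 110 114 115 114 113]
 [110 112 113 113 114 113 112 109 104 102 101 103 106 110 114 114 114 113]
 [112 112 113 114 115 119 124 122 110 106 108 108 109 111 114 115 114 113]
 [111 113 113 113 115 118 124 123 116 115 119 122 120 117 115 115 114 112]
 [110 113 113 114 115 115 116 117 117 117 120 121 121 118 115 115 113 112]
 [109 113 113 114 114 114 113 114 114 114 114 113 115 115 115 114 114 112]
 [110 112 113 114 114 114 114 113 113 113 112 111 113 114 115 115 114 113]]
```

The hole is within about 1 mm of the window's centre and the push is steady at about 9.7 N. I'll settle briefly, check, then hand in.

Call:
{"op": "arm_command", "data": {
  "increments": [
    [1,0,0,0,0],
    [1,0,0,0,0],
    [1,0,0,0,0],
    [1,0,0,0,0],
    [1,0,0,0,0]
  ]
}}

```text
time_s: 13.32
eef_pos: [544.1, 260.1, 35.7]
eef_rot: [0.978, 0.207, -0.007, -0.001]
force: [-9.6, -3.2, 4.4]
opening: 34.9
finger_force: 81.9
```

```bash
python3 -c "
from h import *
delta(546.2,261,35.9,23.8)
F=np.array(arm.state()['force'])@[.915,.4035,0]; print(F)
if -13<F<-7.5: print(arm.close_job())"
```

```text
t 13.32 pos [544.1 260.1  35.7] yaw 23.89 tiltz [-0.015 -0.001 -1.   ] shift m [ 0.0022  0.     -0.0002] turn 0.09 F [-9.6 -3.2  4.4] op 34.9 q7 -1.62
-10.100098357273717
the job is handed in; nothing more can be done
None
```

I handed the job in at 13.3 s: the 22 mm-bore block went fully down the gauge pin and came off again, and the gripper is now holding it level against the stop plate with its screw hole within about 1 mm of the window's centre, pressing at about 10 N; the hand-in returned no verdict.

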